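Put the tall battery on charge in the hallway cradle

TASK

On the hall console, stand the taller of the two black battery packs upright in the pocket of the charging cradle, right down on the pocket's floor, then swing the cradle's locking lever fully shut over it. Let go of everything.

Things in the scene. Friction and masses are not known exactly. Their poses are not given: they have to be found in the camera images.
- battery: the taller black battery pack, a block 56 (its x) x 38 (its y) x 80 mm tall, grey band low down, about 0.3 kg, standing on the console; origin at the centre of its underside, z up. A smaller pack of the same look (44 x 30 x 46 mm) stands nearby and stays out; either may be the nearer.
- pocket (a point): centre of the pocket's floor in the fixed grey charging cradle, 10 mm above the console. Pocket 72 mm along its x, 54 mm along y, open on top, walls 6 mm thick and 28 mm high above the floor. The battery's 56 mm side goes along x, either way round. The lever's pivot post, 20 mm thick, stands 70 mm from the centre towards -x, to 84 mm above the floor. z up.
- lever (a joint): angle (rad) of the locking lever, a flat bar 16 mm wide swinging level on the pivot post, its underside 84 mm above the pocket floor. 0 = shut: the bar points along the pocket's +x, across the pocket, and stops there. It grows opening clockwise seen from above; at 1.57 it points to the pocket's -y. Starts at 1.2 to 1.6; stays where left; about 1 N at the knob moves it.
- lever_knob (a point): the upright black round knob on the lever's end, 16 mm across, 30 mm tall, to be pinched or pushed; the point is on its axis at half height (15 mm below its top, 15 mm above the bar's top face), 95 mm from the pivot axis.

How it is judged:
By the outcome, as a careful person would: the job done as asked, in the order asked, and still so for the second after the job is handed in, with the robot touching nothing.
It also fails if it takes over 51 s, if anything falls off the work surface, if the arm or the gripper's body presses on something with over 40 N, if the wrist force passes 120 N, or if a joint passes its speed limit or range.

ROBOT

A 6-joint arm with a two-finger parallel gripper is mounted at the origin on the work surface. World frame = base frame: x ahead of the robot, y to its left, z up, the work surface at z = 0. Lengths are in m, angles in rad, forces in N, time in s.
With the tool pointing down it reaches from about 0.3 to 0.875 m from the base axis. Payload 6.4 kg.
Tool frame: the origin (TCP) lies at the very end of the fingers, on their centre line; the grasp point (between the pads) lies manip.grip_depth behind it (manip.grip_depth is the distance from the TCP to the grasp point, in m); z points along the fingers, y is the line along which they close (so a half turn about z gives the same grasp; the last joint's range is limited). The gripper opens to 88 mm and grips with 3 to 60 N. Pads are 18 mm wide; open, the fingers measure 123 mm over their backs; the gripper's body (75 mm by 187 mm) begins 45 mm behind the grasp point.
Start: joints at [-1.431, 0.181, 1.607, -0, 1.354, -0.206], TCP at [0.195, -0.541, 0.239] pointing down, gripper open.
Joint ranges: [-2.99, 2.99], [-0.89, 2.07], [0.3, 2.58], [-1.14, 4.28], [0, 2.63], [-3.12, 3.12]. Speed limits (rad/s): [2.57, 2.57, 3.01, 3.14, 3.14, 3.14].

INTERFACE

Orientations are given as a rotation vector (axis times angle).
In Python, from workcell import manip, viewer gives the robot as it stands. The module is installed in compiled form; this text tells all that it offers.
- The arm moves only by the tool drive_tool, never from a script. Its argument "moves" is one flat list of numbers, 4 for each row, row after row: the shift along the world's x, y, z in mm, then the turn about the world's z in rad. In form: [dx, dy, dz, yaw, dx, dy, dz, yaw, ...]. A call has 1 to 10 rows; each row is the pose to reach, as a shift and turn from the pose commanded when the call began; what a row does not reach only later rows make up. A row lasts 1/10 s, in which the tool goes at most 50 mm and 8.59 degrees, less where a joint would pass 70% of its speed; a pose out of reach is approached as far as the arm can. A call with a gripper value outside its range is refused whole. "hand" is the opening, from 0 (shut) to 1 (fully open), set as the call begins (left out, the last holds). The fingers move at their own pace and stop on an object; the grip force is fixed at half the most. Time passes only in rows, so rows that repeat a pose let the fingers close. It gives the time, the measured TCP pose, the force, the opening and the grip force at its end, in the units of the state.
- manip.observe(): the state, without advancing time (a new reading comes with each control period).
- viewer.capture(name): name is "side" or "top" or "wrist"; returns the picture (420x560x3 uint8, red, green, blue); there is no depth.
- viewer.calibration(name): a dict with "camera_matrix" (3x3 intrinsics, pixels), "rvec" (rotation vector, rad) and "tvec" (3), from world to camera coordinates, as OpenCV has them; the wrist camera has in their place "tool_from_camera" (4x4, takes a point from camera to tool coordinates, whose origin is the TCP and whose axes are the flange's). Camera axes: x right, y down, z forward; pixel columns grow to the right and rows downward; lengths in m; the calibration is good to about 2 mm. The wrist camera is an equidistant fisheye: a pixel r from the principal point sees the ray r / f radians off the axis. A picture is of the moment at which its call begins: read the wrist's pose just before it. calibration takes no time and is no camera call.
- manip.hand_in(): hands the job in; it is judged then, once.
The state is a dict: "clock": time; "joint_pos": joint angles; "joint_velocities": joint speeds; "effort": joint torques, N m; "position": TCP position; "tool_rot": TCP orientation; "force": force on the tool from outside, world axes, zero at the start; "ft_torque": the same for the moment, N m; "width": opening from 0.0 (shut) to 1.0 (fully open); "gripper_force": force on a finger pad.
Only numpy, scipy, OpenCV 4.12 (cv2) and the standard library are available. Lean on these libraries where they do the work, as an engineer would, in place of code of your own. Each camera call takes 0.05 s, during which the arm holds its last target. There are 200 camera calls.

## Working session

There is one attempt and no reset: what is moved stays moved. The work goes in short steps, Python scripts to look and compute and a tool call to move; the robot and the scene stay as the last step left them, time stands still between calls to the robot, and variables do not carry over. Pictures are saved under pics/ and viewed, at most 10 in all, crops included, and the job is handed in when it is done.

Besides the shell and the picture viewer there is one more tool, called in YAML: its name, and indented under it one key for each argument. drive_tool: Moves the arm, as the interface text tells. Its arguments: {"type":"object","properties":{"moves":{"type":"array","items":{"type":"number"}},"hand":{"type":"number"}},"required":["moves"]}

```bash
mkdir -p pics; python3 - <<'E'
from workcell import manip, viewer
import cv2,numpy as np
s=manip.observe()
print(s['clock'],s['position'],s['tool_rot'],s['width'],manip.grip_depth)
for n in ("side","top"):
    cv2.imwrite(f"pics/{n}0.png",viewer.capture(n)[:,:,::-1])
    c=viewer.calibration(n);print(n,c)
print(viewer.calibration("wrist"))
E
```

```text
0.0 [ 0.19486064 -0.54043785  0.23784457] [-3.09310087e+00 -5.40205701e-01 -1.45814543e-04] 1.000399994951596 0.0187
side {'camera_matrix': array([[462.95391622,   0.        , 277.40747675],
       [  0.        , 462.95391622, 208.12664885],
       [  0.        ,   0.        ,   1.        ]]), 'rvec': array([ 0.31881282, -2.78705338,  1.24474329]), 'tvec': array([0.59274561, 0.09069715, 0.98804734])}
top {'camera_matrix': array([[473.72614378,   0.        , 281.64397179],
       [  0.        , 473.72614378, 206.17601867],
       [  0.        ,   0.        ,   1.        ]]), 'rvec': array([ 2.14093815, -2.17155212,  0.05121667]), 'tvec': array([0.11381908, 0.58064958, 0.89063777])}
{'camera_matrix': array([[325.1922621 ,   0.        , 273.74400127],
       [  0.        , 325.1922621 , 205.6285589 ],
       [  0.        ,   0.        ,   1.        ]]), 'tool_from_camera': array([[-5.93746282e-04, -9.62500962e-01, -2.71277617e-01,
         6.98038036e-02],
       [ 9.99999332e-01, -8.40486726e-04,  7.93369534e-04,
         5.53065253e-04],
       [-9.91624176e-04, -2.71276965e-01,  9.62500818e-01,
        -1.45219875e-01],
       [ 0.00000000e+00,  0.00000000e+00,  0.00000000e+00,
         1.00000000e+00]])}
```

View pics/top0.png

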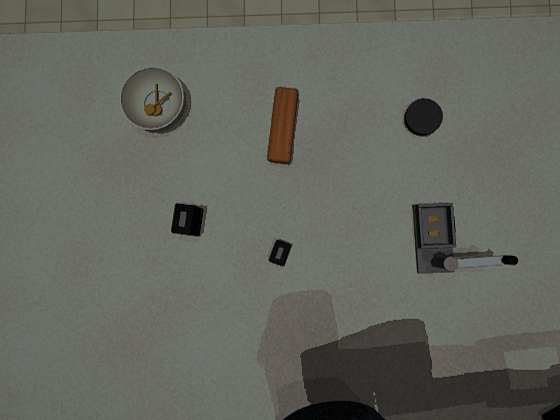

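View pics/side0.png

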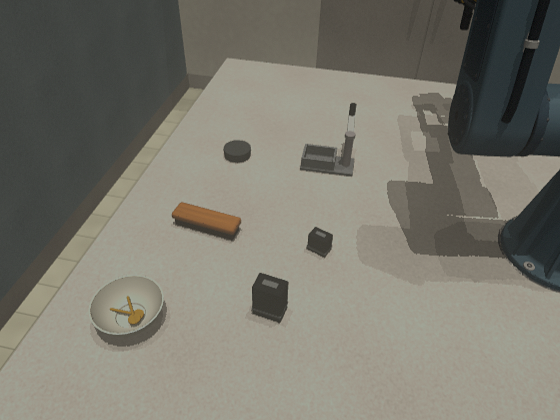

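The top view shows the tall pack at about (187,219), the small one at (281,252), the cradle pocket at (435,226), the pivot at (449,262) and the knob at (510,260). I'll enlarge these areas.

```bash
cat > h.py <<'E'
from workcell import manip, viewer
import cv2,numpy as np
from scipy.spatial.transform import Rotation as R
def ray(n,u,v):
    c=viewer.calibration(n);K=c['camera_matrix']
    Rm=R.from_rotvec(c['rvec']).as_matrix()
    d=np.linalg.inv(K)@[u,v,1]
    return -Rm.T@c['tvec'],Rm.T@d
def at(n,u,v,z):
    o,d=ray(n,u,v);return o+d*(z-o[2])/d[2]
def wray(s,u,v):
    c=viewer.calibration('wrist');K=c['camera_matrix'];T=c['tool_from_camera']
    x=(u-K[0,2])/K[0,0];y=(v-K[1,2])/K[1,1];r=np.hypot(x,y)+1e-12
    d=np.array([np.sin(r)*x/r,np.sin(r)*y/r,np.cos(r)])
    Rt=R.from_rotvec(s['tool_rot']).as_matrix()
    return s['position']+Rt@T[:3,3],Rt@(T[:3,:3]@d)
def wat(s,u,v,z):
    o,d=wray(s,u,v);return o+d*(z-o[2])/d[2]
E
python3 - <<'E'
import cv2,numpy as np
i=cv2.imread('pics/top0.png')
a=cv2.resize(i[190:250,160:220],None,fx=6,fy=6,interpolation=cv2.INTER_CUBIC)
b=cv2.resize(i[195:280,405:525],None,fx=6,fy=6,interpolation=cv2.INTER_CUBIC)
c=np.zeros((510,720+0,3),np.uint8);c[:,:]=b
d=np.zeros((510+0,360,3),np.uint8);d[:360]=a
o=cv2.resize(np.hstack([d,c]),(0,0),fx=.74,fy=.74)
o=np.clip(o.astype(float)*2,0,255).astype(np.uint8)
print(o.shape);cv2.imwrite('pics/crop.png',o)
E
```

```text
(377, 799, 3)
```

View pics/crop.png

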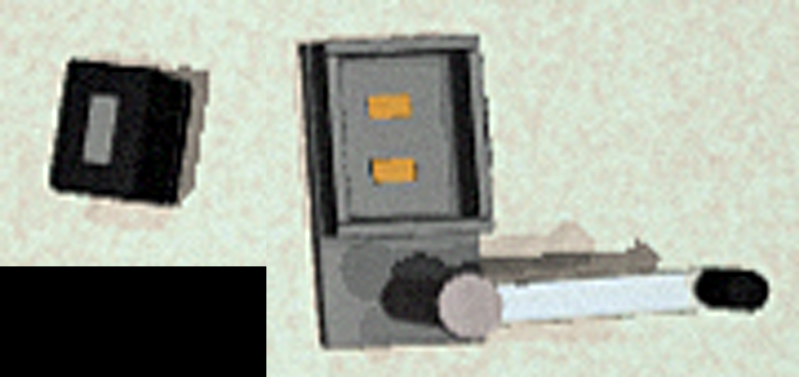

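The crop shows the battery top face with corners at about (70,60), (150,68), (128,202) and (50,190). The pocket rim's outer corners are at about (325,43), (476,37), (491,228) and (336,235), the pivot top is at (470,306), and the knob top is at (752,290).

```bash
python3 - <<'E'
from h import *
f=4.44
B=lambda x,y,z:at('top',160+x/f,190+y/f,z)[:2]*1000
C=lambda x,y,z:at('top',405+(x-266.4)/f,195+y/f,z)[:2]*1000
b=np.array([B(x,y,.08) for x,y in [(70,60),(150,68),(128,202),(50,190)]]);print(b.round(),b.mean(0),'label',B(100,130,.08))
print('edges',np.linalg.norm(b-np.roll(b,-1,0),axis=1))
c=np.array([C(x,y,.038) for x,y in [(325,43),(476,37),(491,228),(336,235)]]);print(c.round(),c.mean(0))
print('edges',np.linalg.norm(c-np.roll(c,-1,0),axis=1))
f=np.array([C(x,y,.01) for x,y in [(389,106),(394,170)]]);print('contacts',f,f.mean(0))
print('pivot',C(470,306,.1),'knob top',C(752,290,.13),C(705,288,.10))
s=manip.observe();print(R.from_rotvec(s['tool_rot']).as_matrix().round(3))
# side check
for u,v in [(270,284)]: print('side bat top',at('side',u,v,.08))
E
```

```text
[[586. 299.]
 [582. 266.]
 [526. 274.]
 [532. 307.]] [556.36917135 286.54823622] label [556.29300539 286.3333011 ]
edges [33.80614809 56.15385121 33.04544541 54.50712059]
[[ 580. -154.]
 [ 582. -218.]
 [ 500. -220.]
 [ 498. -155.]] [ 540.0752718 -186.8389662]
edges [63.69206663 81.12428144 64.87187858 81.70090327]
contacts [[ 554.27813315 -187.53331612]
 [ 526.23065218 -188.56812382]] [ 540.25439266 -188.05071997]Traceback (most recent call last):
  File "<stdin>", line 10, in <module>
  File "<stdin>", line 4, in <lambda>
  File "h.py", line 10, in at
    o,d=ray(n,u,v);return o+d*(z-o[2])/d[2]
        ~~~^^^^^^^
  File "h.py", line 7, in ray
    d=np.linalg.inv(K)@[u,v,1]
      ~~~~~~~~~~~~~~~~^~~~~~~~
ValueError: setting an array element with a sequence. The requested array has an inhomogeneous shape after 1 dimensions. The detected shape was (3,) + inhomogeneous part.
```

drive_tool:
  moves: [361,826,0,-0.49,361,826,0,-0.49,361,826,0,-0.49,361,826,0,-0.49,361,826,0,-0.49,361,826,0,-0.49,361,826,0,-0.49,361,826,0,-0.49,361,826,0,-0.49,361,826,0,-0.49]
  hand: 1

```text
clock: 1.1
position: [0.3954, -0.0808, 0.2388]
tool_rot: [3.133, -0.227, 0.001]
force: [0.9, -0.2, -0.7]
width: 0.997
gripper_force: 0.0
```

drive_tool:
  moves: [160,368,0,0,160,368,0,0,160,368,0,0,160,368,0,0,160,368,0,0,160,368,0,0,160,368,0,0,160,368,0,0,160,368,0,0,160,368,0,0]

```text
clock: 2.1
position: [0.5545, 0.286, 0.2373]
tool_rot: [3.133, -0.223, -0.003]
force: [0.3, -0.7, 0.1]
width: 1.002
gripper_force: 0.0
```

```bash
python3 - <<'E'
from h import *
s=manip.observe();print(s['position'],s['tool_rot'])
i=viewer.capture('wrist')[:,:,::-1]
cv2.imwrite('pics/w1.png',np.clip(i*1.8,0,255).astype(np.uint8))
E
```

```text
[0.55454975 0.28604742 0.23730872] [ 3.13257938 -0.22279293 -0.00337179]
```

View pics/w1.png

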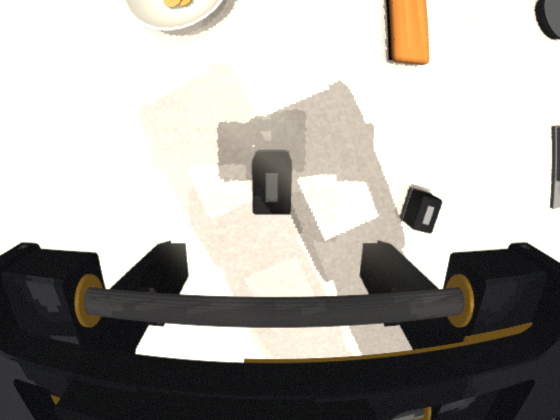

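The battery sits square to the tool. Its top face spans columns 253–291 and ends at row 213, with its label at about (271,187).

```bash
python3 - <<'E'
from h import *
s=manip.observe()
for p in [(253,213),(291,213),(271.5,187),(253,187),(291,187)]: print(p,(wat(s,*p,.08)*1000).round(1))
i=cv2.imread('pics/w1.png')[140:225,240:305].max(2)
print(i[10:80:3,31],i[45,::1])
E
```

```text
(253, 213) [534.6 307.5  80. ]
(291, 213) [529.3 270.8  80. ]
(271.5, 187) [557.7 285.9  80. ]
(253, 187) [560.2 303.3  80. ]
(291, 187) [555.  267.4  80. ]
[124 104 102 104 104  99  91  86 124 122 117 117 113 113 111 108 109  75
  30  25  19  59 255 255] [255 255 255 255 255 255 255 255 255 255 255 243 151  57  32  39  37  37
  39  41  43  45  46  45  52  73 104 113 113 115 115 115 115 117 117 118
 117  97  79  73  73  73  77  79  81  82  84  88  91  91 102 162 207 217
 217 216 216 214 214 223 255 255 255 255 255]
```

drive_tool:
  moves: [3,0,-45,0,3,0,-90,0,3,0,-130,0,3,0,-165,0,3,0,-185,0,3,0,-196,0,3,0,-196,0,3,0,-196,0]

```text
clock: 2.95
position: [0.5591, 0.2848, 0.0442]
tool_rot: [-3.133, 0.228, -0.003]
force: [0.2, 0.5, 0.1]
width: 0.998
gripper_force: 0.0
```

drive_tool:
  moves: [0,0,0,0,0,0,0,0,0,0,0,0,0,0,0,0,0,0,0,0,0,0,0,0,0,0,0,0,0,0,0,0]
  hand: 0

```text
clock: 3.75
position: [0.5584, 0.2857, 0.043]
tool_rot: [-3.133, 0.226, -0.001]
force: [0.5, 3.7, 0.6]
width: 0.434
gripper_force: 29.8
```

drive_tool:
  moves: [0,0,20,0,0,0,60,0,0,0,100,0,0,0,110,0,0,0,110,0]

```text
clock: 4.25
position: [0.5589, 0.2852, 0.1537]
tool_rot: [-3.133, 0.226, -0.004]
force: [0.0, -0.2, -4.4]
width: 0.434
gripper_force: 29.7
```

drive_tool:
  moves: [-1,-20,0,0.01,-2,-60,0,0.03,-4,-105,0,0.05,-6,-150,0,0.06,-8,-195,0,0.08,-9,-240,0,0.1,-11,-285,0,0.12,-13,-330,0,0.13,-14,-370,0,0.15,-15,-400,0,0.17]

```text
clock: 5.25
position: [0.5409, -0.1167, 0.1493]
tool_rot: [-3.14, -0.039, 0.008]
force: [0.1, -1.1, -4.5]
width: 0.43
gripper_force: 29.7
```

drive_tool:
  moves: [-1,-30,0,0,-2,-55,0,0,-3,-70,0,0,-3,-73,0,0,-3,-73,0,0,-3,-73,0,0]

```text
clock: 5.85
position: [0.5399, -0.1865, 0.152]
tool_rot: [-3.14, -0.042, 0.002]
force: [-0.2, -0.4, -3.7]
width: 0.43
gripper_force: 29.7
```

```bash
python3 - <<'E'
from h import *
s=manip.observe();print(s['position'],R.from_rotvec(s['tool_rot']).as_matrix().round(3),s['width'],s['gripper_force'])
i=viewer.capture('wrist')[:,:,::-1]
cv2.imwrite('pics/w2.png',np.clip(i*1.8,0,255).astype(np.uint8))
t=viewer.capture('top')[:,:,::-1]
cv2.imwrite('pics/t2.png',np.clip(cv2.resize(t[130:300,340:560],None,fx=3.5,fy=3.5,interpolation=cv2.INTER_CUBIC)*1.8,0,255).astype(np.uint8))
E
```

```text
[ 0.53985033 -0.18646123  0.1519694 ] [[ 1.     0.027 -0.001]
 [ 0.027 -1.     0.001]
 [-0.001 -0.001 -1.   ]] 0.4302474755326716 29.70450673426967
```

View pics/w2.png

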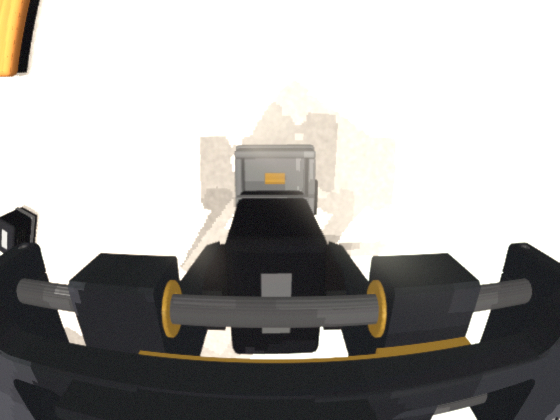

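The wrist view shows the pocket's far rim at (236,147) to (314,147), the front contact at (275,179), and the battery's bottom front edge at about (242,193) to (306,193).

```bash
python3 - <<'E'
from h import *
s=manip.observe()
for p,z in [((236,146),.038),((314,146),.038),((275,179),.01),((242,193),.109),((306,193),.109)]: print(p,(wat(s,*p,z)*1000).round(1))
E
```

```text
(236, 146) [ 585.8 -155.7   38. ]
(314, 146) [ 587.5 -218.2   38. ]
(275, 179) [ 554.1 -187.9   10. ]
(242, 193) [ 564.4 -167.4  109. ]
(306, 193) [ 565.4 -205.7  109. ]
```

drive_tool:
  moves: [3,-1,-20,0,3,-1,-45,0,3,-1,-60,0,3,-1,-70,0,3,-1,-78,0,3,-1,-84,0,3,-1,-89,0,3,-1,-93,0,3,-1,-95,0,3,-1,-95,0]

```text
clock: 6.95
position: [0.5431, -0.1889, 0.0577]
tool_rot: [-3.141, -0.04, -0.0]
force: [0.0, -0.8, -4.0]
width: 0.431
gripper_force: 29.7
```

drive_tool:
  moves: [0,0,-1,0,0,0,-2,0,0,0,-3,0,0,0,-4,0,0,0,-5,0,0,0,-5,0]

```text
clock: 7.55
position: [0.5433, -0.1889, 0.053]
tool_rot: [3.141, 0.041, 0.0]
force: [-1.0, 0.9, -0.1]
width: 0.43
gripper_force: 29.7
```

drive_tool:
  moves: [0,0,0,0,0,0,0,0,0,0,0,0,0,0,0,0,0,0,20,0,0,0,60,0,0,0,100,0,0,0,140,0,0,0,150,0,0,0,150,0]
  hand: 1

```text
clock: 8.55
position: [0.5443, -0.1895, 0.2049]
tool_rot: [3.139, 0.041, 0.006]
force: [0.5, -0.1, -0.8]
width: 1.0
gripper_force: 0.0
```

```bash
python3 - <<'E'
from h import *
s=manip.observe();print(s['position'],s['width'])
i=viewer.capture('wrist')[:,:,::-1]
t=viewer.capture('side')[:,:,::-1]
g=lambda a:np.clip(a*1.6,0,255).astype(np.uint8)
a=cv2.resize(i,(400,300));b=cv2.resize(t[70:220,260:420],(400,375),interpolation=cv2.INTER_CUBIC)
o=np.zeros((375,800,3),np.uint8);o[:300,:400]=g(a);o[:,400:]=g(b)
cv2.imwrite('pics/w3.png',o)
E
```

```text
[ 0.54428635 -0.18946599  0.20492543] 0.9998531803377758
```

View pics/w3.png

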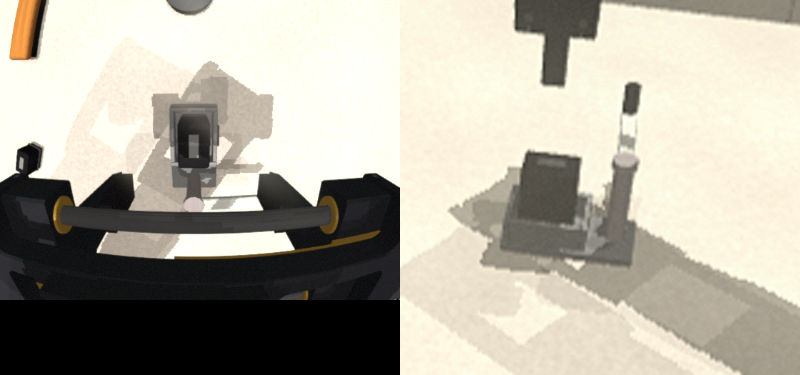

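```bash
python3 - <<'E'
from h import *
f=4.44
C=lambda x,y,z:at('top',405+(x-266.4)/f,195+y/f,z)*1000
print('pivot',C(470,306,.1),'knob top',C(752,290,.13),'knob bottom',C(712,289,.10))
for u,v,z in [(352.5,104,.13),(351,117,.1)]: print('side',at('side',u,v,z)*1000)
E
```

```text
pivot [ 470.09961856 -191.05220574  100.        ] knob top [ 476.02005778 -286.77874408  130.        ] knob bottom [ 475.66980933 -284.58949638  100.        ]
side [ 477.00146856 -281.83798521  130.        ]
side [ 475.73605406 -268.67838897  100.        ]
```

drive_tool:
  moves: [-20,-30,0,-0.15,-40,-60,0,-0.3,-60,-85,0,-0.45,-68,-95,0,-0.6,-68,-95,0,-0.75,-68,-95,0,-0.9,-68,-95,0,-1.05,-68,-95,0,-1.2,-68,-95,0,-1.35,-68,-95,0,-1.45]
  hand: 0.4

```text
clock: 9.65
position: [0.474, -0.2828, 0.1998]
tool_rot: [-2.372, 2.059, 0.008]
force: [0.1, -0.3, -0.3]
width: 0.4
gripper_force: 0.0
```

drive_tool:
  moves: [0,0,0,-0.09,0,0,0,-0.09,0,0,0,-0.09]

```text
clock: 9.95
position: [0.4744, -0.2832, 0.2009]
tool_rot: [2.286, -2.155, -0.005]
force: [0.4, -0.3, -0.6]
width: 0.396
gripper_force: 0.0
```

```bash
python3 - <<'E'
from h import *
s=manip.observe();print(s['position'],R.from_rotvec(s['tool_rot']).as_matrix().round(3)[:,0],s['width'])
i=viewer.capture('wrist')[:,:,::-1]
cv2.imwrite('pics/w4.png',np.clip(i*1.6,0,255).astype(np.uint8))
E
```

```text
[ 0.47441587 -0.28320374  0.20087248] [ 0.059 -0.998 -0.002] 0.3957245903841688
```

View pics/w4.png

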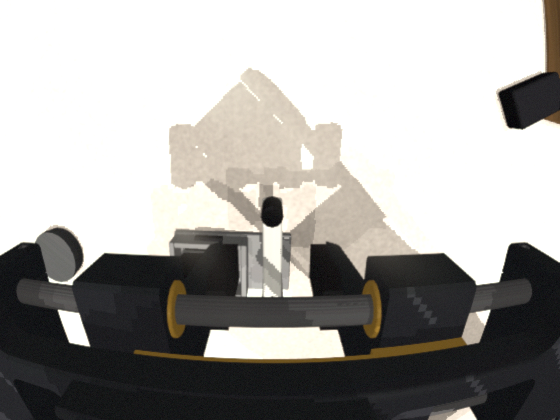

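The knob is at (272,211), midway between the fingers, which sit at columns 240 and 310. I'll lower over it.

drive_tool:
  moves: [1,-2,-40,0,1,-2,-70,0,1,-2,-82,0,1,-2,-88,0,1,-2,-91,0,1,-2,-91,0]

```text
clock: 10.6
position: [0.4767, -0.2863, 0.1126]
tool_rot: [2.284, -2.157, 0.002]
force: [-0.3, 0.8, -0.6]
width: 0.397
gripper_force: 0.0
```

```bash
python3 - <<'E'
from h import *
s=manip.observe();p=s['position'][:2]*1000;x=R.from_rotvec(s['tool_rot']).as_matrix()[:2,0];y0=np.arctan2(x[1],x[0])
piv=np.array([470.5,-190.5]);print(s['position'],s['force'],y0)
for k in range(1,22):
    a=y0+.08*k; q=piv+95*np.array([np.cos(a),np.sin(a)])-p
    print(k,q.round(0),round(a-y0,2),'lever',round(.025-a,2))
E
```

```text
[ 0.47667059 -0.28629489  0.11257885] [-0.29026609  0.81278844 -0.56154353] -1.5138821300339294
1 [7. 2.] 0.08 lever 1.46
2 [14.  3.] 0.16 lever 1.38
3 [22.  5.] 0.24 lever 1.3
4 [29.  7.] 0.32 lever 1.22
5 [36. 11.] 0.4 lever 1.14
6 [42. 14.] 0.48 lever 1.06
7 [49. 18.] 0.56 lever 0.98
8 [55. 23.] 0.64 lever 0.9
9 [60. 28.] 0.72 lever 0.82
10 [66. 34.] 0.8 lever 0.74
11 [70. 40.] 0.88 lever 0.66
12 [75. 46.] 0.96 lever 0.58
13 [78. 52.] 1.04 lever 0.5
14 [82. 59.] 1.12 lever 0.42
15 [84. 66.] 1.2 lever 0.34
16 [86. 74.] 1.28 lever 0.26
17 [88. 81.] 1.36 lever 0.18
18 [89. 89.] 1.44 lever 0.1
19 [89. 96.] 1.52 lever 0.02
20 [ 88. 104.] 1.6 lever -0.06
21 [ 88. 112.] 1.68 lever -0.14
```

drive_tool:
  moves: [7,2,0,0.08,14,3,0,0.16,22,5,0,0.24,29,7,0,0.32,36,11,0,0.4,42,14,0,0.48,49,18,0,0.56,55,23,0,0.64,60,28,0,0.72,66,34,0,0.8]

```text
clock: 11.6
position: [0.5432, -0.2526, 0.1135]
tool_rot: [2.944, -1.093, 0.004]
force: [-1.5, -0.7, -0.0]
width: 0.4
gripper_force: 0.4
```

drive_tool:
  moves: [4,6,0,0.08,9,12,0,0.16,12,18,0,0.24,16,25,0,0.32,18,32,0,0.4,20,40,0,0.48,22,47,0,0.56,23,55,0,0.64,23,62,0,0.72,23,62,0,0.72]

```text
clock: 12.6
position: [0.5661, -0.1896, 0.1133]
tool_rot: [3.14, 0.012, 0.003]
force: [-1.0, 0.0, 0.3]
width: 0.4
gripper_force: 0.0
```

Now the last stretch, gently, until the stop pushes back.

drive_tool:
  moves: [0,2,0,0.02,0,4,0,0.02,0,6,0,0.02,0,8,0,0.02,0,10,0,0.02,0,11,0,0.02,0,11,0,0.02]

```text
clock: 13.3
position: [0.565, -0.1786, 0.1116]
tool_rot: [-3.141, -0.041, 0.001]
force: [-0.1, -0.6, -0.1]
width: 0.397
gripper_force: 0.0
```

drive_tool:
  moves: [0,1,0,0,0,2,0,0,0,3,0,0,0,4,0,0,0,4,0,0]

```text
clock: 13.8
position: [0.5651, -0.1763, 0.1116]
tool_rot: [3.139, 0.04, 0.0]
force: [0.5, -7.5, -3.0]
width: 0.4
gripper_force: 3.5
```

drive_tool:
  moves: [0,-5,0,0,0,-8,0,0,0,-8,0,0,0,-8,20,0,0,-8,60,0,0,-8,100,0,0,-8,140,0,0,-8,150,0,0,-8,150,0]

```text
clock: 14.7
position: [0.5661, -0.1831, 0.2639]
tool_rot: [3.139, 0.041, 0.006]
force: [-0.1, 0.4, 0.4]
width: 0.402
gripper_force: 0.0
```

```bash
python3 - <<'E'
from h import *
s=manip.observe();print(s['position'],s['force'])
i=viewer.capture('wrist')[:,:,::-1]
t=viewer.capture('side')[:,:,::-1]
p=viewer.capture('top')[:,:,::-1]
g=lambda a:np.clip(a*1.7,0,255).astype(np.uint8)
r=lambda a:cv2.resize(a,(400,300),interpolation=cv2.INTER_CUBIC)
o=np.hstack([g(r(i[80:320,140:460])),g(r(t[70:205,280:460]))])
o=np.vstack([o,np.hstack([g(r(p[180:285,390:530])),np.zeros((300,400,3),np.uint8)])])
cv2.imwrite('pics/w5.png',o)
E
```

```text
[ 0.56611854 -0.18306834  0.26388638] [-0.13029828  0.35594965  0.36871973]
```

View pics/w5.png

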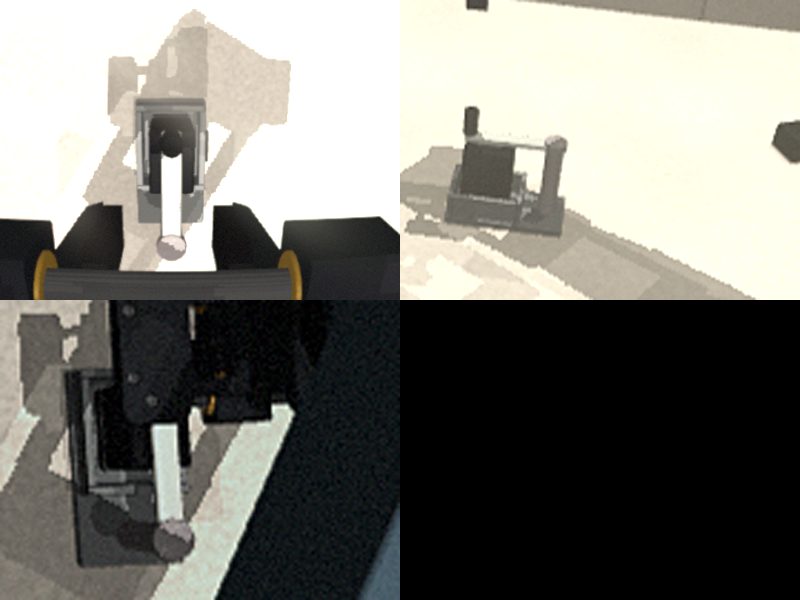

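The lever lies straight along the pocket's x axis, with knob, pivot and pocket centre all near column 172. The battery is seated under the bar, and the gripper is clear.

```bash
python3 -c "
from workcell import manip
print(manip.hand_in())"
```

```text
the job is handed in; nothing more can be done
None
```

I stood the taller battery upright on the pocket floor, swung the locking lever shut against its stop, moved the gripper clear, and handed the job in at about 15 s; no verdict came back.

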